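# Close the split gear head on its dowels and hold it shut

## Robot

A 6-joint arm with a two-finger parallel gripper is mounted at the origin on the work surface; the furniture and walls round the work are solid. World frame = base frame: x ahead of the robot, y to its left, z up, the work surface at z = 0. Lengths are in m, angles in rad, forces in N, time in s.
With the tool pointing down it reaches from about 0.25 to 0.8 m from the base axis. Payload 8.5 kg.
Tool frame: the origin (TCP) lies on the centre line of the jaws, within the pads' length; the fingertips stand 19 mm ahead of it and the grasp point (between the pads) is the TCP (robot.tips_ahead is the distance from the TCP to the fingertips, in m); z points along the fingers, y is the line along which they close (so a half turn about z gives the same grasp; the last joint's range is limited). The gripper opens to 85 mm and grips with 20 to 120 N. Pads are 22 mm wide; open, the fingers measure 114 mm over their backs; the gripper's body (76 mm by 85 mm) begins 54 mm behind the grasp point. The pads swing forward as they close: fully open they stand 13 mm farther back than shut.
Start: joints at [1.219, 0.238, -0.013, 1.319, 0, 1.571], TCP at [0.181, 0.493, 0.25] pointing down, gripper open.
Joint ranges: [-2.66, 2.66], [-1.03, 1.9], [-1.14, 1.46], [-1.82, 2.27], [-1.45, 1.34], [-3.14, 3.14]. Speed limits (rad/s): [2.22, 2.22, 2.79, 3.14, 3.14, 3.14].

## Interface

Orientations are given as [roll, pitch, yaw] about the fixed x, y, z axes, in that order (R = Rz(yaw) Ry(pitch) Rx(roll)).
In Python, from cell import robot gives the robot as it stands.
- The arm moves only by the tool play_rows, never from a script. Its argument "steps" is a list that holds one entry, the list of rows, each a list of 6 numbers: the shift along the world's x, y, z in cm, then the turn, a rotation vector about the world's x, y, z in rad. In form: [[[x, y, z, ax, ay, az], ...]]. A call has 1 to 10 rows; each row shifts and turns the commanded pose from where the row before left it; what a row does not reach is not made up. A row lasts 1/10 s, in which the tool goes at most 50 mm and 8.59 degrees, less where a joint would pass 70% of its speed; a pose out of reach is approached as far as the arm can. A call is refused whole if a number of a shift passes 5 or a number of a turn 0.15, either way. A call with a gripper value outside its range is refused whole. "hand" is the closure, from 0 (fully open) to 1 (shut), set as the call begins (left out, the last holds). The fingers move at their own pace and stop on an object; "force" is the grip in N (left out, the last holds). Time passes only in rows, so rows that do not move let the fingers close. It gives the time, the measured TCP pose, the force, the opening and the grip force at its end, in the units of the state.
- robot.sense(): the state, without advancing time (a new reading comes with each control period).
- robot.grab_frame(name): name is "scene" or "side" or "wrist"; returns the picture (400x640x3 uint8, blue, green, red); there is no depth.
- robot.camera_model(name): a dict with "mtx" (3x3 intrinsics, pixels), "xyz" and "rotation" of the camera in the world. Camera axes: x right, y down, z forward; pixel columns grow to the right and rows downward; lengths in m; the calibration is good to about 2 mm. The wrist camera is an equidistant fisheye: a pixel r from the principal point sees the ray r / f radians off the axis. A picture is of the moment at which its call begins: read the wrist's pose just before it. camera_model takes no time and is no camera call; for the wrist camera it gives the pose at the moment of the call.
- robot.job_done(): hands the job in; it is judged then, once.
The state is a dict: "time_s": time; "joints": joint angles; "joint_vel": joint speeds; "joint_efforts": joint torques, N m; "tcp_pos": TCP position; "tool_rot": TCP orientation; "force": force on the tool from outside, world axes, zero at the start; "torque": the same for the moment, N m; "opening": finger opening in m; "finger_force": force on a finger pad.
Only numpy, scipy, OpenCV 4.12 (cv2) and the standard library are available. Lean on these libraries where they do the work, as an engineer would, in place of code of your own. Each camera call takes 0.05 s, during which the arm holds its last target. There are 200 camera calls.

## Task

Close up the wet polisher's split gear head: first turn the black selector dial on the aluminium lower half until its white pointer lines up with the red index mark. Then pick up the loose green cover, lower it nose over nose onto the two steel dowels and press it down firmly against the spring until the joint is fully closed all round. The program finishes while still holding the pair pressed shut, with the dial still on its mark and the things standing about left where they are.

Things in the scene. Friction and masses are not known exactly. Their poses are not given: they have to be found in the camera images.
- housing: Lower half of the gear head, aluminium, fixed. Body 80 (x) by 90 (y), 44 mm tall, flat top = split plane; rounded nose 44 wide to y = -80 mm; at +y a 68 mm wide extension, same height, to y = +109 mm, carries the dial. Dark clamping feet reach x = +/-61 mm, 15 mm high. Two dowels and a spring shaft stand on it. Origin: centre of the underside of the 80 x 90 body, on the slab.
- seat (a point): Point in the split plane of the lower half, 44 mm above its origin, axes as housing. The cover's origin belongs here, with the cover's axes along the housing's.
- seat_nose (a point): Point in the split plane at the nose of the lower half, (0, -58, 44) mm in the housing.
- index_mark (a point): Red index mark, a small block (5 x 9 mm, 5 mm high) on top of the lower half, beyond the dial at (0, 103.5, 49) mm in the housing.
- dial (a joint): Selector dial angle, rad, counterclockwise from above positive, -1.6 to 1.6, about the vertical axis at (0, 68) mm in the housing. At 0 the white pointer points along +y at the red mark. Stays where left (0.05 N m). Black disc, radius 30, top 8 mm above the split plane, with a flat on the side away from the pointer: only within about 0.14 of 0 does the flat let the cover pass down beside it.
- dial_grip (a point): Point on the dial's axis, turning with it, 36 mm above the split plane (80 mm above the slab): where to grip the black bar knob, 13 mm thick, 30 mm long along the pointer (this point's y), top 44 mm above the split plane. Grip across its thickness (this point's x). Fingertips 17 mm above the split plane clear dowels and disc.
- cover: Upper half, green, loose, 0.22 to 0.34 kg, split face down on the slab. Plate 80 (x) by 90 (y) by 18 mm, rounded nose to y = -80; two 12 mm through holes at (-27, -32) and (27, 24) mm. Grip rib on the middle of its top, 18 (x) by 50 (y), 30 high: top 48 mm above the origin. Two screw heads 4 mm high. Origin: centre of the plate's underside. 12 to 25 N closes the joint.
- cover_nose (a point): Point on the underside of the cover's nose, (0, -58, 0) mm in the cover.
- cover_rib (a point): Middle of the grip rib, (0, 0, 42) mm in the cover; grip it across its x.
- pad_disc: Bystander: black polishing pad on an orange-rimmed backing plate, 100 mm diameter, 29 mm high, loose. Origin at the underside.
- spanner: Bystander: grey flat pin spanner, 160 x 48 x 10 mm, loose, behind the work. Origin at the underside.
- bottle: Bystander: white plastic bottle with a red spout, 47 mm diameter, 134 mm high, loose, behind the work. Origin at the underside.
- sample: Bystander: grey polished stone sample, 60 x 60 x 11 mm, loose, behind the work. Origin at the underside.
- dowel_a (a point): Tip of a steel dowel of the lower half at (-27, -32) mm in the housing: 10 mm diameter, stands 15 mm above the split plane, the last 4 mm taper to 5 mm diameter.
- dowel_b (a point): Tip of the other, equal dowel at (27, 24) mm in the housing.
- plunger (a joint): How far (m) the spring-loaded steel shaft end is pushed down, 0 to 0.008. 22 mm diameter, in a round well at (0, 0) of the housing, top 6 mm above the split plane at 0. Starts to yield at about 5.5 N, is level with the split plane (0.006) at about 11 N, and lifts the cover again when it is let go.

How it is judged:
By the outcome, as a careful person would: the job done as asked, in the order asked, and still so for the second after the job is handed in, while the arm keeps its last pose, push and grip.
It also fails if it takes over 54 s, if anything falls off the work surface, if the arm or the gripper's body presses on something with over 40 N, if the wrist force passes 120 N, or if a joint passes its speed limit or range.

## Working session

There is one attempt and no reset: what is moved stays moved. The work goes in short steps, Python scripts to look and compute and a tool call to move; the robot and the scene stay as the last step left them, time stands still between calls to the robot, and variables do not carry over. Pictures are saved under pics/ and viewed, at most 10 in all, crops included, and the job is handed in when it is done.

Besides the shell and the picture viewer there is one more tool, called after "Emit:" as name(argument=value, ...), one argument or row to a line, values as JSON. play_rows: Moves the arm, as the interface text tells. Its arguments: {"type":"object","properties":{"steps":{"type":"array","items":{"type":"array","items":{"type":"array","items":{"type":"number"}}}},"hand":{"type":"number"},"force":{"type":"number"}},"required":["steps"]}

```bash
mkdir -p pics; cat > h.py <<'E'
import numpy as np, cv2
from cell import robot
def cam(n): 
    m=robot.camera_model(n); return np.array(m["mtx"]),np.array(m["xyz"]),np.array(m["rotation"])
def ray(n,uv,c=None):
    K,p,R=c or cam(n); x=(uv[0]-K[0,2])/K[0,0]; y=(uv[1]-K[1,2])/K[1,1]
    if n=="wrist":
        r=np.hypot(x,y); s=np.sin(r)/r if r>1e-9 else 1; d=np.array([x*s,y*s,np.cos(r)])
    else: d=np.array([x,y,1.])
    return p,R@d
def onplane(n,uv,z,c=None):
    p,d=ray(n,uv,c); return p+d*(z-p[2])/d[2]
def proj(n,P,c=None):
    K,p,R=c or cam(n); q=R.T@(np.array(P)-p)
    if n=="wrist":
        th=np.arctan2(np.hypot(q[0],q[1]),q[2]); h=np.hypot(q[0],q[1])+1e-12
        return np.array([K[0,2]+K[0,0]*th*q[0]/h,K[1,2]+K[1,1]*th*q[1]/h])
    return (K@(q/q[2]))[:2]
E
python3 - <<'E'
from h import *
for n in("scene","side","wrist"):
    im=robot.grab_frame(n); cv2.imwrite(f"pics/{n}0.png",im)
    K,p,R=cam(n); print(n,K.round(1).tolist(),p.round(3),R.round(3).tolist())
s=robot.sense(); print({k:np.round(v,3) for k,v in s.items()}, robot.tips_ahead)
E
```

```text
scene [[382.5, 0.0, 316.5], [0.0, 382.5, 204.0], [0.0, 0.0, 1.0]] [ 0.166 -0.424  0.568] [-2.179, 0.019, -0.499]
side [[462.9, 0.0, 319.7], [0.0, 462.9, 190.5], [0.0, 0.0, 1.0]] [ 0.413 -0.721  0.69 ] [-2.169, -0.024, -0.084]
wrist [[309.7, 0.0, 312.2], [0.0, 309.7, 199.6], [0.0, 0.0, 1.0]] [0.112 0.517 0.373] [2.856, 0.001, 1.22]
{'time_s': np.float64(0.15), 'joints': array([ 1.219,  0.239, -0.014,  1.319, -0.   ,  1.571]), 'joint_vel': array([-0.   , -0.002,  0.001, -0.001,  0.001, -0.001]), 'joint_efforts': array([-3.0000e-03, -5.3908e+01,  3.4660e+01,  1.4000e-02, -0.0000e+00,
        0.0000e+00]), 'tcp_pos': array([0.181, 0.493, 0.25 ]), 'tool_rot': array([-3.14,  0.  ,  2.79]), 'force': array([-0.295,  0.028, -0.133]), 'torque': array([0.015, 0.039, 0.06 ]), 'finger_force': np.float64(0.0), 'opening': np.float64(0.085)} 0.019
```

View pics/scene0.png

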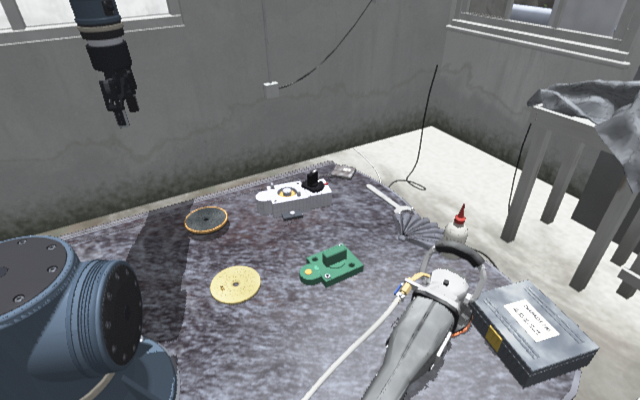

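View pics/side0.png

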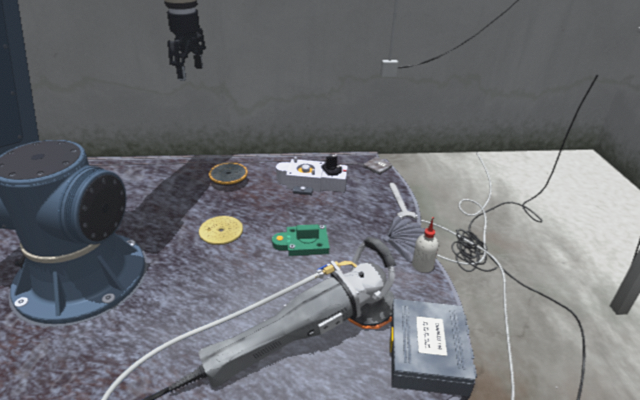

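View pics/wrist0.png

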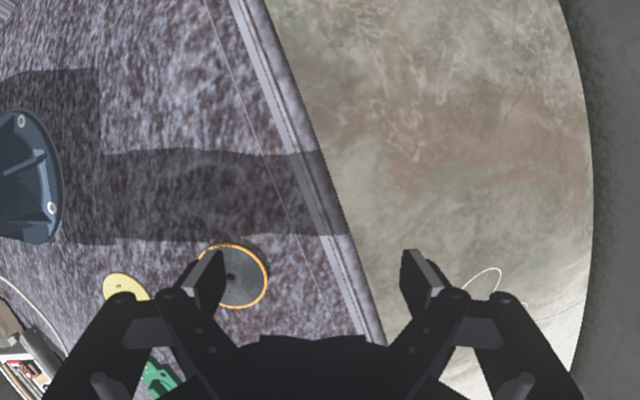

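The scene and side views show the housing (scene ~(295,195), dial ~(315,180)) with its nose to the left, and the cover at ~(335,265) with its nose left. The polishing pad is at (206,220). In the wrist view the work lies beyond the lower left, so I need to move over it.

```bash
sed -i 's/np.array(m\["rotation"\])$/Rot.from_euler("xyz",m["rotation"]).as_matrix()/; 1a from scipy.spatial.transform import Rotation as Rot' h.py
python3 - <<'E'
from h import *
ims={n:cv2.imread(f"pics/{n}0.png") for n in("scene","side")}
for n,im in ims.items():
    h=cv2.cvtColor(im,cv2.COLOR_BGR2HSV)
    m=cv2.inRange(h,(65,120,40),(90,255,255)); ys,xs=np.nonzero(m); c=(xs.mean(),ys.mean())
    print(n,"green",c,onplane(n,c,.02).round(3))
q={"scene":dict(hn=(258,197),knob=(314,171),bot=(455,240),pad=(206,220),ncov=(309,272)),"side":dict(hn=(280,169),knob=(331,156),pad=(229,174),ncov=(280,240))}
for n in q:
  for k,z in dict(hn=.044,knob=.088,pad=.02,ncov=.018).items(): print(n,k,onplane(n,q[n][k],z).round(3))
print(cam("wrist")[2].round(2)); p=cam("wrist"); s=robot.sense(); T=Rot.from_euler("xyz",s["tool_rot"]).as_matrix(); print(T.round(3)); print("cam in tool",T.T@(p[1]-s["tcp_pos"]),(T.T@p[2]).round(3))
E
```

```text
scene green (np.float64(nan), np.float64(nan)) [nan nan nan]
side green (np.float64(303.17502787068), np.float64(239.55964325529544)) [0.458 0.066 0.02 ]
scene hn [0.407 0.342 0.044]
scene knob [0.553 0.317 0.088]
scene pad [0.274 0.346 0.02 ]
scene ncov [0.408 0.073 0.018]
side hn [0.411 0.328 0.044]
side knob [0.544 0.315 0.088]
side pad [0.274 0.348 0.02 ]
side ncov [0.407 0.07  0.018]
[[ 0.34  0.9   0.26]
 [ 0.94 -0.33 -0.1 ]
 [-0.    0.28 -0.96]]
[[-0.939  0.345 -0.   ]
 [ 0.345  0.939 -0.001]
 [-0.    -0.001 -1.   ]]
cam in tool [ 0.0729575  -0.00099962 -0.12278694] [[ 0.001 -0.96  -0.281]
 [ 1.     0.001 -0.   ]
 [ 0.    -0.281  0.96 ]]<stdin>:5: RuntimeWarning: Mean of empty slice.
  ret = ret.dtype.type(ret / rcount)
```

Emit:
play_rows(
  steps=[
    [[4.6,-2.1,0.4,0,0,0.03],[4.6,-2.1,0.4,0,0,0.03],[4.6,-2.1,0.4,0,0,0.03],[4.6,-2.1,0.4,0,0,0.03],[4.6,-2.1,0.4,0,0,0.03],[4.6,-2.1,0.4,0,0,0.03],[4.6,-2.1,0.4,0,0,0.03],[4.6,-2.1,0.4,0,0,0.03],[0,0,0,0,0,0],[0,0,0,0,0,0]],
  ],
)

```text
time_s: 1.15
tcp_pos: [0.5444, 0.3263, 0.2809]
tool_rot: [-3.141, -0.001, 3.027]
force: [-0.2, -1.1, -0.9]
opening: 0.0854
finger_force: 0.0
```

```bash
python3 - <<'E'
from h import *
import pickle
c=cam("wrist"); im=robot.grab_frame("wrist"); cv2.imwrite("pics/w1.png",im); pickle.dump(c,open("w1.pkl","wb"))
s=robot.sense(); print(s["time_s"],s["tcp_pos"].round(4) if hasattr(s["tcp_pos"],'round') else s["tcp_pos"],s["tool_rot"],s["joints"])
cv2.imwrite("pics/w1c.png",cv2.resize(im[40:340,170:470],(600,600),interpolation=cv2.INTER_CUBIC))
E
```

```text
1.2 [0.5435 0.3269 0.2812] [-3.14089575e+00 -1.25204756e-03  3.02870243e+00] [5.41474627e-01 4.28666797e-01 3.45642855e-01 1.48918998e+00
 2.09118031e-04 6.54364267e-01]
```

View pics/w1.png

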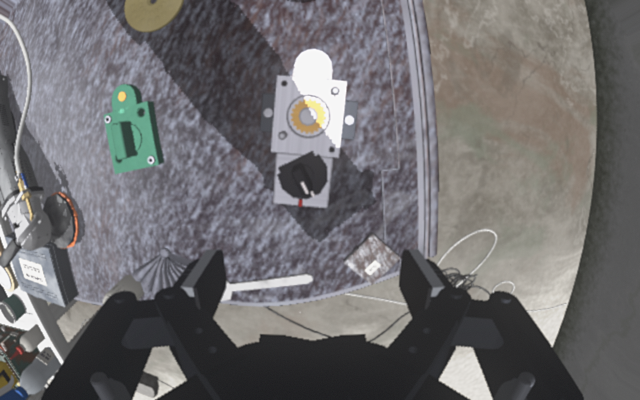

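The wrist view shows the housing (well at (309,115), dial (303,177), red mark (301,202)) and the cover at (133,135), nose up. The dial has a white line. I'll zoom in.

```bash
python3 - <<'E'
from h import *
im=cv2.imread("pics/w1.png")
a=cv2.resize(im[35:225,250:370],None,fx=3.1,fy=3.1,interpolation=cv2.INTER_CUBIC); b=cv2.resize(im[75:185,90:175],None,fx=4.8,fy=4.8,interpolation=cv2.INTER_CUBIC)
h=max(a.shape[0],b.shape[0]); pad=lambda x:cv2.copyMakeBorder(x,0,h-x.shape[0],0,0,cv2.BORDER_CONSTANT)
o=np.hstack([pad(a),pad(b)]); print(a.shape,b.shape,o.shape); cv2.imwrite("pics/w1d.png",o)
E
```

```text
(589, 372, 3) (528, 408, 3) (589, 780, 3)
```

View pics/w1d.png

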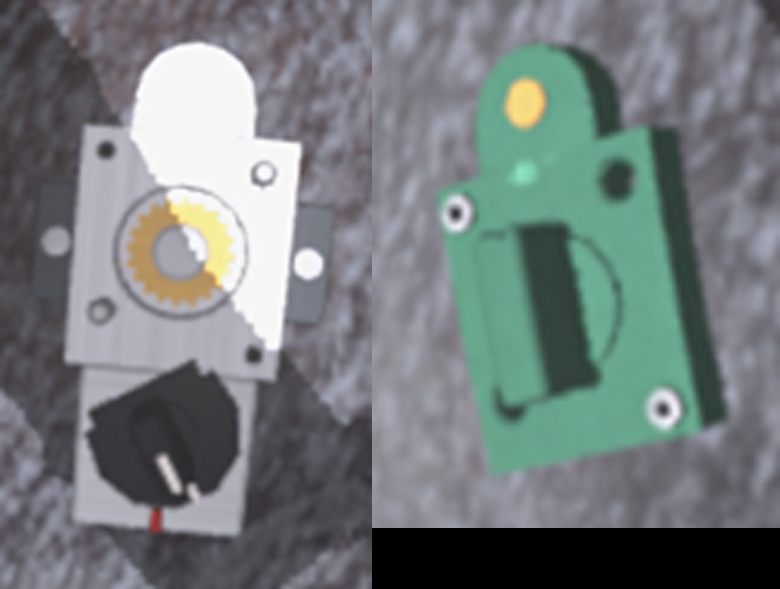

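```bash
cat >> h.py <<'E'
def fit2(loc,wor):
    L,W=np.array(loc)[:,:2],np.array(wor)[:,:2]; l,w=L.mean(0),W.mean(0); A=(L-l).T@(W-w)
    th=np.arctan2(A[0,1]-A[1,0],A[0,0]+A[1,1]); R=np.array([[np.cos(th),-np.sin(th)],[np.sin(th),np.cos(th)]])
    t=w-R@l; return th,t,(W-(L@R.T+t))*1000
E
python3 - <<'E'
from h import *
import pickle
c=pickle.load(open("w1.pkl","rb"))
A=lambda u,v:(250+(u+.5)/3.1-.5,35+(v+.5)/3.1-.5); B=lambda u,v:(90+(u-372+.5)/4.8-.5,75+(v+.5)/4.8-.5)
pts=[((40,-45),(84,124),44),((-40,-45),(300,141),44),((40,45),(66,361),44),((-40,45),(275,380),44),((34,109),(74,521),44),((-34,109),(240,535),44),((0,0),(181,252),44),((-27,-32),(263,171),59),((27,24),(100,309),59)]
W=[onplane("wrist",A(*p[1]),p[2]/1000,c) for p in pts]
th,t,e=fit2([np.array(p[0])/1000 for p in pts],W); print("housing yaw",th,"pos",t.round(4)); print(e.round(1).tolist())
R=Rot.from_euler("z",th).as_matrix()[:2,:2]
for nm,(uv,z) in dict(redtop=((157,512),49),knob_a=((148,405),88),knob_b=((182,490),88),ptr0=((162,457),88),ptr1=((178,491),88),ptr2=((193,492),52)).items():
    print(nm,((R.T@(onplane("wrist",A(*uv),z/1000,c)[:2]-t))*1000).round(1))
pts=[((40,-45),(440,187),18),((-40,-45),(650,127),18),((40,45),(494,474),18),((-40,45),(703,428),18),((-27,-32),(617,178),18)]
W=[onplane("wrist",B(*p[1]),p[2]/1000,c) for p in pts]
th,t,e=fit2([np.array(p[0])/1000 for p in pts],W); print("cover yaw",th,"pos",t.round(4)); print(e.round(1).tolist())
E
```

```text
housing yaw -1.774580676300463 pos [0.4754 0.3284]
[[0.4, 0.0], [-0.3, 0.1], [0.3, 0.3], [0.6, -0.4], [-0.6, 1.4], [-1.3, -1.0], [0.8, -0.1], [0.6, -0.6], [-0.6, 0.3]]
redtop [  0.4 100. ]
knob_a [ 5.8 51.8]
knob_b [-8. 80.]
ptr0 [-0.3 69.1]
ptr1 [-6.7 80.5]
ptr2 [-12.6  90. ]
cover yaw -1.5546787020838437 pos [0.4653 0.0765]
[[-0.2, 0.4], [1.1, -0.0], [-0.1, 0.3], [-0.8, 0.0], [-0.1, -0.7]]
```

Emit:
play_rows(
  steps=[
    [[-0.1,-0.6,0,0,0,0.136],[-0.05,-0.6,0,0,0,0.136],[0,0,-3,0,0,0.136],[0,0,-4,0,0,0],[0,0,-4,0,0,0],[0,0,-4,0,0,0],[0,0,-3,0,0,0],[0,0,-2,0,0,0],[0,0,0,0,0,0],[0,0,0,0,0,0]],
  ],
  hand=0.4,
)

```text
time_s: 2.2
tcp_pos: [0.5413, 0.316, 0.0825]
tool_rot: [3.142, -0.0, -2.844]
force: [0.6, -0.3, 0.3]
opening: 0.0512
finger_force: 0.0
```

```bash
python3 - <<'E'
from h import *
c=cam("wrist"); im=robot.grab_frame("wrist"); 
cv2.imwrite("pics/w2.png",im); s=robot.sense(); print(s["tcp_pos"],s["tool_rot"],s["opening"],s["force"])
th=-1.7746;t=np.array([.4754,.3284]);R=Rot.from_euler("z",th).as_matrix()[:2,:2]
for L in [(0,68,88),(-27,-32,59),(27,24,59),(0,103.5,49)]: print(L,proj("wrist",list(t+R@np.array(L[:2])/1000)+[L[2]/1000],c))
E
```

```text
[0.54200284 0.31617949 0.08326988] [ 3.14123608e+00  1.49807179e-03 -2.84425243e+00] 0.0516514176025282 [ 1.18681015  0.17058167 -0.43129191]
(0, 68, 88) [308.85399297 284.83004905]
(-27, -32, 59) [452.75924564 115.24664028]
(27, 24, 59) [303.82569532 157.61561384]
(0, 103.5, 49) [281.2398847  293.80248936]
```

View pics/w2.png

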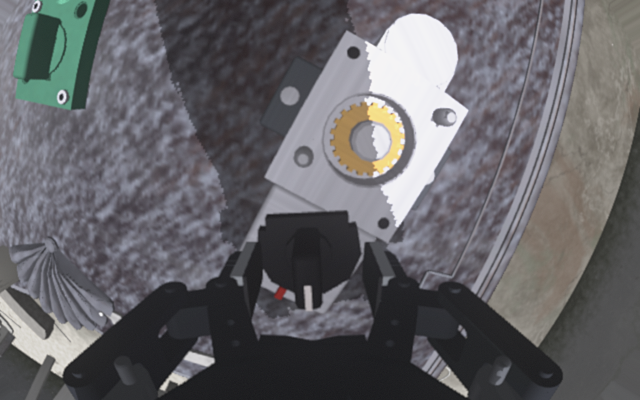

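The knob sits centred between the fingers and aligned with them, with the white pointer at (308,297) and the red mark at (280,293). The dowel tips are at about (448,117) and (304,156). Closing the gripper.

Emit:
play_rows(
  steps=[
    [[0,-0.1,-0.2,0,0,0],[0,0,0,0,0,0],[0,0,0,0,0,0],[0,0,0,0,0,0],[0,0,0,0,0,0],[0,0,0,0,0,0],[0,0,0,0,0,0]],
  ],
  hand=1,
  force=30,
)

```text
time_s: 2.95
tcp_pos: [0.5424, 0.314, 0.0808]
tool_rot: [-3.141, 0.001, -2.846]
force: [-1.7, -2.1, 6.0]
opening: 0.0125
finger_force: 33.2
```

```bash
python3 - <<'E'
from h import *
im=cv2.imread("pics/w2.png")
g=cv2.cvtColor(im,cv2.COLOR_BGR2GRAY)
# straight edges of the plate: left edge between (348,32)-(266,177); right edge (465,108)-(400,230)-ish ; top corners
for n,p in dict(TL=(348,32),TR=(466,109),BL=(266,177)).items():
    q=cv2.cornerSubPix(g,np.array([[p]],np.float32),(5,5),(-1,-1),(3,50,.01)); print(n,q.ravel())
hsv=cv2.cvtColor(im,cv2.COLOR_BGR2HSV); m=cv2.inRange(hsv,(15,70,90),(35,255,255)); m[:60]=0; m[200:]=0; m[:,:300]=0;m[:,430:]=0
cs=max(cv2.findContours(m,0,2)[0],key=cv2.contourArea); print("gear",cv2.fitEllipse(cv2.convexHull(cs)))
cv2.imwrite("pics/w2c.png",np.hstack([cv2.resize(im[y-20:y+20,x-20:x+20],(390,390),interpolation=cv2.INTER_CUBIC) for x,y in((448,117),(304,156))]))
E
```

```text
TL [346.31412  29.75021]
TR [468.40436 109.81959]
BL [263.81418 176.63037]
gear ((367.0047607421875, 138.49107360839844), (73.11299896240234, 74.57666778564453), 113.9058609008789)
```

View pics/w2c.png

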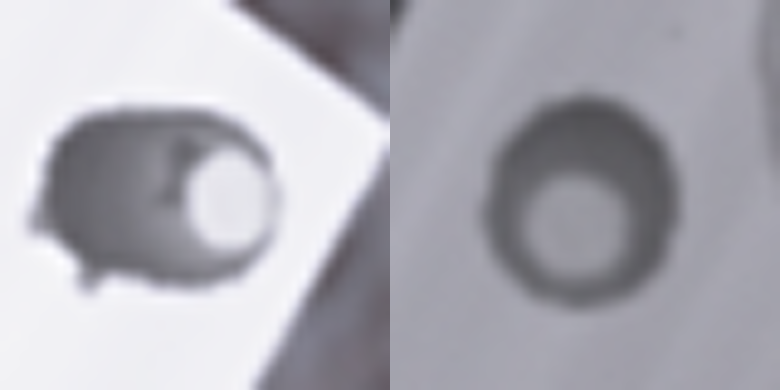

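The crops show dowel A's tip at (451.4,117.5) and B's tip at (303.2,159.3), each within about 2 px of the prediction. Refitting the housing with these.

```bash
python3 - <<'E'
from h import *
# camera pose of w2 from tcp then: rebuild by tool offset
s=robot.sense(); T=Rot.from_euler("xyz",s["tool_rot"]).as_matrix(); c=cam("wrist")
o=T.T@(c[1]-s["tcp_pos"]); Rc=T.T@c[2]
T2=Rot.from_euler("xyz",[3.14123608e+00,1.49807179e-03,-2.84425243e+00]).as_matrix(); p2=np.array([0.54200284,0.31617949,0.08326988])
c2=(c[0],p2+T2@o,T2@Rc)
pts=[((-27,-32),(451.4,117.5),59),((27,24),(303.2,159.3),59),((0,0),(367,138.5),44),((40,-45),(347,30.5),44),((-40,-45),(467.8,109.3),44),((40,45),(264.3,176.8),44)]
W=[onplane("wrist",p[1],p[2]/1000,c2) for p in pts]
th,t,e=fit2([np.array(p[0])/1000 for p in pts],W); print(th,t.round(4),e.round(1).tolist())
th2,t2,_=fit2([np.array(p[0])/1000 for p in pts[:2]],W[:2]); print(th2,t2)
R=Rot.from_euler("z",th).as_matrix()[:2,:2]; print("dial",t+R@[0,.068],"tool yaw goal",th-np.pi/2+2*np.pi-2*np.pi+0, s["tool_rot"],s["tcp_pos"],s["joints"])
E
```

```text
-1.7801754257243971 [0.4771 0.3282] [[0.2, 0.2], [0.2, 0.5], [-0.3, -1.8], [0.3, 0.6], [-0.2, -0.0], [-0.1, 0.5]]
-1.7780430547710508 [0.47729298 0.32855064]
dial [0.54362438 0.31404775] tool yaw goal -3.3509717525192935 [-3.14139555e+00  9.71643812e-04 -2.84577261e+00] [0.54243589 0.31403746 0.0807746 ] [ 5.24979228e-01  5.05276512e-01 -5.27881217e-02  1.01183022e+00
 -4.12671214e-04  2.29159095e-01]
```

Emit:
play_rows(
  steps=[
    [[0,0,0,0,0,-0.1],[0,0,0,0,0,-0.1],[0,0,0,0,0,-0.1],[0,0,0,0,0,-0.1],[0,0,0,0,0,-0.1],[0,0,0,0,0,-0.003],[0,0,0,0,0,0],[0,0,0,0,0,0],[0,0,0,0,0,0]],
  ],
)

```text
time_s: 3.85
tcp_pos: [0.5424, 0.315, 0.0808]
tool_rot: [3.14, 0.001, 2.937]
force: [-2.7, 2.3, 6.2]
opening: 0.0126
finger_force: 33.1
```

Emit:
play_rows(
  steps=[
    [[0,0,0,0,0,0],[0,0,0,0,0,0],[0,0,0,0,0,0],[0,0,0,0,0,0],[0,0,4,0,0,0],[0,0,4,0,0,0],[-2,0,4,0,0,0],[-3,0,2,0,0,0],[0,0,0,0,0,0],[0,0,0,0,0,0]],
  ],
  hand=0,
)

```text
time_s: 4.85
tcp_pos: [0.4921, 0.3144, 0.2204]
tool_rot: [3.141, 0.001, 2.936]
force: [0.4, 0.3, -0.5]
opening: 0.0853
finger_force: 0.0
```

```bash
python3 - <<'E'
from h import *
import pickle
c=cam("wrist"); im=robot.grab_frame("wrist"); cv2.imwrite("pics/w3.png",im); pickle.dump(c,open("w3.pkl","wb"))
s=robot.sense(); print(s["time_s"],s["tcp_pos"],s["tool_rot"])
th=-1.778;t=np.array([.4772,.3285]);R=Rot.from_euler("z",th).as_matrix()[:2,:2]
P=lambda L:proj("wrist",list(t+R@np.array(L[:2])/1000)+[L[2]/1000],c)
for L in [(0,68,88),(0,68,44),(0,103.5,49),(-27,-32,59),(27,24,59),(0,0,44)]: print(L,P(L).round(1))
x,y=P((0,60,52)).astype(int); x0,y0=x-50,y-90
cv2.imwrite("pics/w3c.png",cv2.resize(im[y0:y0+150,x0-20:x0+130],(600,600),interpolation=cv2.INTER_CUBIC)); print(x0-20,y0)
E
```

```text
4.9 [0.49229038 0.31419371 0.21942187] [-3.14140852e+00  1.18367137e-04  2.93511995e+00]
(0, 68, 88) [324.7 250.8]
(0, 68, 44) [323.1 232.4]
(0, 103.5, 49) [322.7 264.6]
(-27, -32, 59) [354.1 137.2]
(27, 24, 59) [295.9 195.7]
(0, 0, 44) [323.9 168. ]
253 138
```

View pics/w3c.png

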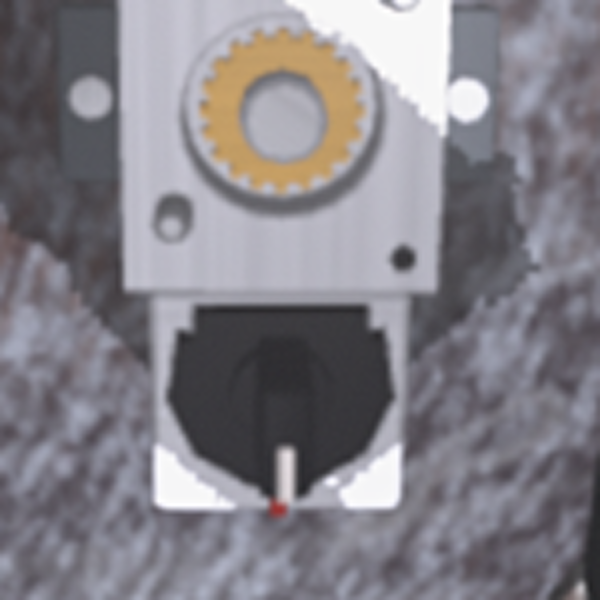

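The pointer (x=286, rows 447–500) lies along the housing's axis, pointing at the red mark (278,508). The dial's flat is parallel to the body edge, so the dial is set. Moving over the cover now.

Emit:
play_rows(
  steps=[
    [[0.3,-3.95,0,0,0,0.037],[0.3,-3.95,0,0,0,0.037],[0.3,-3.95,0,0,0,0.037],[0.3,-3.95,0,0,0,0.037],[0.3,-3.95,0,0,0,0.037],[0.3,-3.95,0,0,0,0.037],[0,0,0,0,0,0],[0,0,0,0,0,0],[0,0,0,0,0,0]],
  ],
)

```text
time_s: 5.8
tcp_pos: [0.5103, 0.0775, 0.2189]
tool_rot: [-3.141, -0.001, -3.127]
force: [0.1, -0.2, -0.2]
opening: 0.0852
finger_force: 0.0
```

```bash
python3 - <<'E'
from h import *
import pickle
c3=pickle.load(open("w3.pkl","rb")); th=-1.778;t=np.array([.4772,.3285]);R=Rot.from_euler("z",th).as_matrix()[:2,:2]
for u,v in((286,447),(286,498)): print("ptr local",((R.T@(onplane("wrist",(253+u/4,138+v/4),.088,c3)[:2]-t))*1000).round(1))
for u,v in((195,311),(370,307)): print("flat local",((R.T@(onplane("wrist",(253+u/4,138+v/4),.052,c3)[:2]-t))*1000).round(1))
c=cam("wrist"); im=robot.grab_frame("wrist"); cv2.imwrite("pics/w4.png",im); pickle.dump(c,open("w4.pkl","wb"))
s=robot.sense(); print(s["time_s"],s["tcp_pos"],s["tool_rot"])
x,y=proj("wrist",[.46,.0765,.018],c).astype(int); x0,y0=x-75,y-75; print(x0,y0)
cv2.imwrite("pics/w4c.png",cv2.resize(im[y0:y0+150,x0:x0+150],(600,600),interpolation=cv2.INTER_CUBIC))
E
```

```text
ptr local [ 0.2 66.9]
ptr local [-0.  80.1]
flat local [21.8 46.7]
flat local [-21.9  45.7]
5.85 [0.51020792 0.07781204 0.21914601] [-3.14146180e+00 -1.04671919e-03 -3.12593330e+00]
237 58
```

View pics/w4c.png

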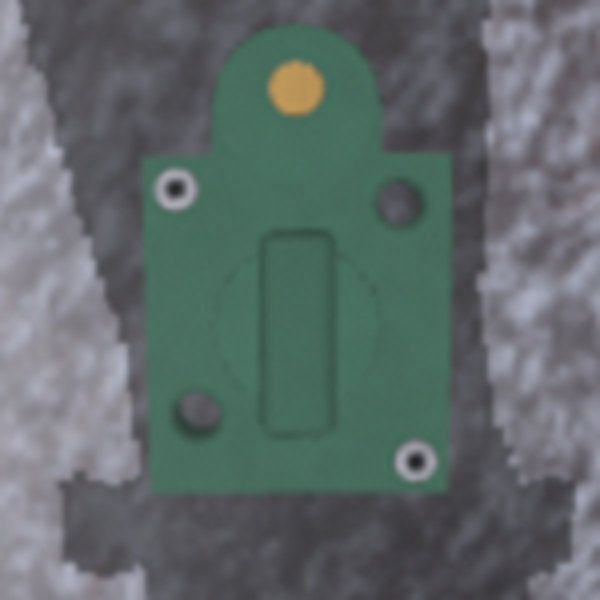

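The cover is seen from straight above, with plate corners (142,155), (451,154), (150,493) and (448,493). Its holes are at (400,204) and (198,411), and the rib is centred at (297,333). The dial measures about 0.01–0.02 rad from its mark.

```bash
python3 - <<'E'
from h import *
import pickle
c=pickle.load(open("w4.pkl","rb")); B=lambda u,v:(237+(u+.5)/4-.5,58+(v+.5)/4-.5)
pts=[((40,-45),(142,155),18),((-40,-45),(451,154),18),((40,45),(150,493),18),((-40,45),(448,493),18),((-27,-32),(400,203),18),((27,24),(198,411),18)]
W=[onplane("wrist",B(*p[1]),p[2]/1000,c) for p in pts]
th,t,e=fit2([np.array(p[0])/1000 for p in pts],W); print("cover yaw",th,"pos",t.round(4),e.round(1).tolist())
print("rib",onplane("wrist",B(297,333),.048,c))
# housing from w3 the same way
c=pickle.load(open("w3.pkl","rb")); A=lambda u,v:(253+(u+.5)/4-.5,138+(v+.5)/4-.5)
pts=[((40,45),(125,291),44),((-40,45),(438,292),44),((34,109),(153,508),44),((-34,109),(401,508),44),((0,0),(283,112),44),((27,24),(170,226),59)]
W=[onplane("wrist",A(*p[1]),p[2]/1000,c) for p in pts]
th,t,e=fit2([np.array(p[0])/1000 for p in pts],W); print("housing yaw",th,"pos",t.round(4),e.round(1).tolist())
E
```

```text
cover yaw -1.5516865710095276 pos [0.4654 0.0751] [[0.1, -0.0], [0.2, -0.3], [0.1, 0.0], [0.4, 0.2], [0.3, -0.5], [-1.1, 0.5]]
rib [0.46498697 0.07503554 0.048     ]
housing yaw -1.7791412664968265 pos [0.4753 0.3285] [[0.7, 0.0], [0.9, 0.2], [-0.8, 0.1], [-0.6, 0.0], [-0.6, 0.0], [0.3, -0.3]]
```

Emit:
play_rows(
  steps=[
    [[-1.5,-0.1,0,0,0,0.003],[-1.5,-0.1,0,0,0,0],[-1.5,-0.07,-2.6,0,0,0],[0,0,-4,0,0,0],[0,0,-4,0,0,0],[0,0,-3,0,0,0],[0,0,-2.5,0,0,0],[0,0,-1.5,0,0,0],[0,0,0,0,0,0],[0,0,0,0,0,0]],
  ],
  hand=0.4,
)

```text
time_s: 6.85
tcp_pos: [0.4652, 0.0753, 0.0439]
tool_rot: [-3.141, -0.0, -3.122]
force: [-0.9, 0.4, -0.1]
opening: 0.0511
finger_force: 0.0
```

Emit:
play_rows(
  steps=[
    [[0,0,0,0,0,0],[0,0,0,0,0,0],[0,0,0,0,0,0],[0,0,0,0,0,0],[0,0,0,0,0,0],[0,0,0,0,0,0]],
  ],
  hand=1,
  force=90,
)

```text
time_s: 7.45
tcp_pos: [0.4658, 0.0748, 0.045]
tool_rot: [3.141, 0.002, -3.123]
force: [-1.8, 1.1, 7.1]
opening: 0.0161
finger_force: 88.5
```

Emit:
play_rows(
  steps=[
    [[0,0,1,0,0,0],[0,0,3,0,0,0],[0,0,4,0,0,0],[0,0,4,0,0,0],[0.2,5,0,0,0,-0.045],[0.2,5,0,0,0,-0.045],[0.2,5,0,0,0,-0.045],[0.2,5,0,0,0,-0.045],[0.2,5,0,0,0,-0.046],[0,0.35,0,0,0,0]],
  ],
)

```text
time_s: 8.45
tcp_pos: [0.4751, 0.3331, 0.1642]
tool_rot: [3.139, 0.001, 2.937]
force: [0.3, -0.9, -3.0]
opening: 0.0163
finger_force: 89.1
```

Emit:
play_rows(
  steps=[
    [[0,0,-2,0,0,0],[0,0,-1,0,0,0],[0,0,0,0,0,0],[0,0,0,0,0,0],[0,0,0,0,0,0],[0,0,0,0,0,0]],
  ],
)

```text
time_s: 9.05
tcp_pos: [0.4756, 0.3277, 0.1346]
tool_rot: [3.141, 0.001, 2.933]
force: [0.4, -0.0, -2.6]
opening: 0.0161
finger_force: 89.1
```

```bash
python3 - <<'E'
from h import *
import pickle
c=cam("wrist"); im=robot.grab_frame("wrist"); cv2.imwrite("pics/w5.png",im)
sd=robot.grab_frame("side"); cv2.imwrite("pics/s5.png",sd); sc=robot.grab_frame("scene"); cv2.imwrite("pics/c5.png",sc)
s=robot.sense(); print(s["time_s"],s["tcp_pos"],s["tool_rot"],s["force"],s["opening"])
a=cv2.resize(im[0:400,120:520],(400,400)); b=cv2.resize(sd[110:210,260:360],(400,400),interpolation=cv2.INTER_CUBIC)
cv2.imwrite("pics/v5.png",np.hstack([a,b]))
E
```

```text
9.2 [0.47534669 0.32776587 0.13426348] [3.14117430e+00 4.39341617e-04 2.93348939e+00] [-0.50179064  0.08818512 -3.87971902] 0.016121629030734715
```

View pics/v5.png

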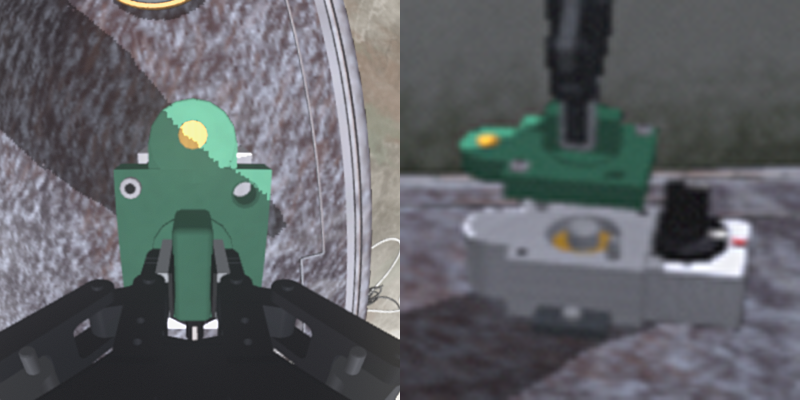

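The wrist view shows the held cover, with plate corners at (235,168) and (391,168) and the nose on the centre line. The housing's upper corners peek out symmetrically at about (259,155) and (371,155). The side view shows it level above the housing. I'll check the fit numerically from this frame.

```bash
python3 - <<'E'
from h import *
im=cv2.imread("pics/w5.png"); hsv=cv2.cvtColor(im,cv2.COLOR_BGR2HSV); c=cam("wrist")
g=cv2.inRange(hsv,(60,70,30),(95,255,255)); w=cv2.inRange(hsv,(0,0,165),(180,60,255))
for nm,(x0,x1) in dict(L=(254,280),R=(345,378)).items():
    m=w[140:170,x0:x1]; ys,xs=np.nonzero(m); 
    print(nm,"white x",xs.min()+x0,xs.max()+x0,"toprow per col",{int(x+x0):int(ys[xs==x].min()+140) for x in np.unique(xs)})
print("green left/right per row",[(r,int(np.nonzero(g[r,200:420])[0].min()+200),int(np.nonzero(g[r,200:420])[0].max()+200)) for r in range(158,190,4)])
print("green top per col",[(x,int(np.nonzero(g[:,x])[0].min())) for x in (238,245,255,300,312,380,388)])
s=robot.sense(); T=Rot.from_euler("xyz",s["tool_rot"]).as_matrix(); 
for hx in (.4753,.4772):
    t=np.array([hx,.3285]);R=Rot.from_euler("z",-1.779).as_matrix()[:2,:2]
    print(hx,[proj("wrist",[*(t+R@np.array(L)/1000),.044],c).round(1).tolist() for L in((40,-45),(-40,-45))])
t=np.array(s["tcp_pos"])[:2]; z=s["tcp_pos"][2]-.044
print("cover top",[proj("wrist",[*(t+R@np.array(L)/1000),z+.018],c).round(1).tolist() for L in((40,-45),(-40,-45),(0,-80),(-27,-32))])
E
```

```text
L white x 258 268 toprow per col {258: 153, 259: 153, 260: 153, 261: 153, 262: 153, 263: 153, 264: 153, 265: 153, 266: 153, 267: 153, 268: 155}
R white x 356 377 toprow per col {356: 153, 357: 143, 358: 142, 359: 152, 360: 152, 361: 152, 362: 152, 363: 152, 364: 152, 365: 152, 366: 152, 367: 152, 368: 152, 369: 152, 370: 153, 371: 153, 372: 157, 373: 161, 374: 151, 375: 150, 376: 143, 377: 141}
green left/right per row [(158, 269, 356), (162, 269, 355), (166, 240, 384), (170, 234, 391), (174, 234, 391), (178, 234, 390), (182, 235, 390), (186, 235, 389)]
green top per col [(238, 168), (245, 165), (255, 165), (300, 101), (312, 99), (380, 168), (388, 169)]
0.4753 [[257.1, 152.0], [371.6, 152.2]]
0.4772 [[257.8, 154.6], [372.1, 154.8]]
cover top [[233.7, 169.7], [394.0, 169.8], [314.1, 96.9], [367.5, 194.8]]
```

Emit:
play_rows(
  steps=[
    [[0.04,0.1,-0.5,0,0,0],[0,0,-1,0,0,0],[0,0,-0.8,0,0,0],[0,0,-0.3,0,0,0],[0,0,-0.2,0,0,0],[0,0,-0.2,0,0,0],[0,0,-0.2,0,0,0],[0,0,0,0,0,0]],
  ],
)

```text
time_s: 10.0
tcp_pos: [0.4755, 0.3288, 0.1017]
tool_rot: [-3.141, -0.0, 2.934]
force: [0.4, -0.4, -3.8]
opening: 0.0163
finger_force: 89.1
```

Emit:
play_rows(
  steps=[
    [[0,0,-0.15,0,0,0],[0,0,-0.15,0,0,0],[0,0,-0.1,0,0,0],[0,0,0,0,0,0]],
  ],
)

```text
time_s: 10.4
tcp_pos: [0.4755, 0.3288, 0.0977]
tool_rot: [-3.141, -0.0, 2.934]
force: [0.9, -0.3, -3.4]
opening: 0.0166
finger_force: 89.1
```

Emit:
play_rows(
  steps=[
    [[0,0,-0.15,0,0,0],[0,0,-0.15,0,0,0],[0,0,-0.05,0,0,0],[0,0,0,0,0,0]],
  ],
)

```text
time_s: 10.8
tcp_pos: [0.4756, 0.3289, 0.0947]
tool_rot: [3.141, 0.0, 2.934]
force: [-0.9, -1.7, 1.6]
opening: 0.0162
finger_force: 89.8
```

Emit:
play_rows(
  steps=[
    [[0,0,-0.1,0,0,0],[0,0,-0.1,0,0,0],[0,0,-0.1,0,0,0],[0,0,0,0,0,0]],
  ],
)

```text
time_s: 11.2
tcp_pos: [0.4756, 0.3289, 0.0914]
tool_rot: [3.141, 0.0, 2.934]
force: [-1.0, -1.4, 5.3]
opening: 0.016
finger_force: 90.3
```

Emit:
play_rows(
  steps=[
    [[0,0,-0.1,0,0,0],[0,0,-0.1,0,0,0],[0,0,-0.05,0,0,0],[0,0,0,0,0,0],[0,0,0,0,0,0]],
  ],
)

```text
time_s: 11.7
tcp_pos: [0.4756, 0.3289, 0.0892]
tool_rot: [3.141, 0.0, 2.934]
force: [-2.7, -1.8, 6.7]
opening: 0.0163
finger_force: 90.6
```

Emit:
play_rows(
  steps=[
    [[0,0,-0.05,0,0,0],[0,0,-0.05,0,0,0],[0,0,0,0,0,0],[0,0,0,0,0,0]],
  ],
)

```text
time_s: 12.1
tcp_pos: [0.4756, 0.3289, 0.089]
tool_rot: [3.141, 0.001, 2.934]
force: [-4.5, -4.2, 15.0]
opening: 0.0163
finger_force: 91.7
```

Emit:
play_rows(
  steps=[
    [[-0.03,-0.03,-0.05,0,0,0],[0,0,-0.04,0,0,0],[0,0,0,0,0,0],[0,0,0,0,0,0],[0,0,0,0,0,0]],
  ],
)

```text
time_s: 12.6
tcp_pos: [0.4756, 0.3289, 0.089]
tool_rot: [3.14, 0.002, 2.934]
force: [-5.4, -3.8, 22.2]
opening: 0.0162
finger_force: 92.7
```

```bash
python3 - <<'E'
from h import *
s=robot.sense(); print({k:np.round(s[k],4) for k in("tcp_pos","tool_rot","force","torque","opening","finger_force")})
im=robot.grab_frame("wrist"); c=cam("wrist"); cv2.imwrite("pics/w6.png",im); cv2.imwrite("pics/s6.png",robot.grab_frame("side"))
hsv=cv2.cvtColor(im,cv2.COLOR_BGR2HSV); g=cv2.inRange(hsv,(60,70,30),(95,255,255)); print("green",[(x,int(np.nonzero(g[:,x])[0].min())) for x in (238,245,250,312,375,380,388)])
t=np.array([.4757,.3285]);R=Rot.from_euler("z",-1.779).as_matrix()[:2,:2]
print("pred plate top if closed",[proj("wrist",[*(t+R@np.array(L)/1000),.062],c).round(1).tolist() for L in((40,-45),(-40,-45),(0,-80))])
# pointer/red mark in side view: white and red pixels near
sd=cv2.imread("pics/s6.png")
for L,z in(((0,68),.088),((0,103.5),.049)): print(L,proj("side",[*(t+R@np.array(L)/1000),z]).round(1))
# seam in the side view: green/aluminium boundary row along the long +x side, against the split plane there
h=cv2.cvtColor(sd,cv2.COLOR_BGR2HSV); gs=cv2.inRange(h,(60,70,25),(95,255,255))
for y in(-40,-20,0,20,40):
    u,v=proj("side",[*(t+R@np.array([40,y])/1000),.044]); r=np.nonzero(gs[int(v)-15:int(v)+15,int(round(u))])[0]; print(y,round(u,1),"seam pred",round(v,1),"green bottom",r.max()+int(v)-15+.5 if len(r) else None)
E
```

```text
{'tcp_pos': array([0.4756, 0.3289, 0.089 ]), 'tool_rot': array([3.1399e+00, 1.5000e-03, 2.9339e+00]), 'force': array([-5.381 , -3.8135, 22.1692]), 'torque': array([-0.8109,  1.1697, -0.0152]), 'opening': np.float64(0.0162), 'finger_force': np.float64(92.7063)}
green [(238, 167), (245, 165), (250, 165), (312, 98), (375, 168), (380, 168), (388, 169)]
pred plate top if closed [[233.5, 169.6], [392.7, 169.7], [313.3, 97.3]]
(0, 68) [330.4 156.2]
(0, 103.5) [343.3 170.1]
-40 286.9 seam pred 175.0 green bottom 173.5
-20 294.5 seam pred 175.7 green bottom 174.5
0 302.1 seam pred 176.4 green bottom 174.5
20 309.7 seam pred 177.0 green bottom 175.5
40 317.4 seam pred 177.7 green bottom 176.5
```

```bash
python3 - <<'E'
from h import *
a,b=cv2.imread("pics/s5.png"),cv2.imread("pics/s6.png")
d=cv2.absdiff(a,b).max(2); print("knob/mark region change",d[150:180,336:350].max(), (d[150:180,328:350]>40).sum())
for n in("s5","s6"):
    h=cv2.cvtColor(cv2.imread(f"pics/{n}.png"),cv2.COLOR_BGR2HSV)[145:180,324:352]; m=cv2.inRange(h,(0,100,80),(12,255,255))|cv2.inRange(h,(168,100,80),(180,255,255)); ys,xs=np.nonzero(m); k=h[...,2]<60; print(n,"red",xs.mean()+324,ys.mean()+145,"black",k.sum(),np.argwhere(k).mean(0)+[145,324])
s=robot.sense(); print(s["time_s"],s["tcp_pos"],s["force"])
E
```

```text
knob/mark region change 37 0
s5 red 344.5 170.0 black 286 [162.76573427 333.24825175]
s6 red 344.5 170.0 black 276 [163.20652174 332.95652174]
12.7 [0.4756006  0.32887626 0.08903066] [-6.4566431  -3.61422452 21.97191696]
```

The dial hasn't changed between the two frames. The joint stays rigidly closed at about 25 N, with the force centred and the cover level. Handing in.

```bash
python3 -c "
from cell import robot
print(robot.job_done())"
```

```text
the job is handed in; nothing more can be done
None
```

I turned the dial onto its red mark (within about 0.02 rad), then seated the green cover on both dowels and handed the job in at about 13 s, still holding it pressed shut at about 25 N; the verdict was not shown.

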